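Hold the alignment laser level, aimed through the window card

TASK

Lift the alignment laser straight up out of its cradle and, keeping it upright, hold it level and still in the air so that it points squarely through the square window in the white card, with its nose about 10 cm (a hand's breadth) in front of the card. Leave the card, its stand and everything else on the breadboard where they are. Finish while holding the laser there in the gripper: do not put it down or let go.

Things in the scene. Friction and masses are not known exactly. Their poses are not given: they have to be found in the camera images.
- laser: Alignment laser: a bare aluminium square-section housing 120 long (its x) x 34 wide (y) x 36 high (z) mm, with a 22 mm diameter, 15 mm long black nose on its +x end, the end it shines from. Mass about 0.25 kg, balanced near the middle of the housing. Origin: centre of the housing's underside; z up. It starts lying in the cradle, nose away from the robot, turned at most 0.4 rad. Best gripped across its 34 mm width at the middle of its length, between the two saddles.
- laser_nose (a point): The tip of the laser's nose, where the beam leaves: in the laser's frame 75 mm ahead (+x) of the laser's origin, 18 mm above it. Axes as the laser's; the beam (not drawn) runs along +x.
- cradle: Cradle bolted to the breadboard: dark base 110 x 60 x 8 mm with two saddles, each 14 mm long and 47 mm wide, centred 40 mm to either side of its middle along x. The laser rests on the saddles 40 mm above the cradle's underside; cheeks 1.5 mm outside the laser's flanks rise 12 mm above its underside. Free gap between the saddles 66 mm. Origin: centre of its underside, on the breadboard; its x is the laser's x.
- window (a point): Centre of the 32 x 32 mm square window in a white card 90 x 90 x 4 mm that stands upright on a post, facing the robot. This card alone has an opening. x is the card's normal, pointing away from the robot at zero yaw (the card is turned at most 0.3 rad); z up. Its height varies (130 to 180 mm above the table) as the post is set higher or lower; the post is stiff in its holder.
- window_stand: The loose stand of the window card, 0.7 kg: foot 80 (x) x 60 (y) x 10 mm with a post holder 20 mm in diameter and 68 mm high. Origin: centre of the foot's underside, straight below the window.
- blank_screen: Bystander: the same stand with a plain white card 90 x 90 x 4 mm without opening, its top 178 mm above the origin. Origin: centre of the foot's underside.
- lens_mount: Bystander: the same stand with a round lens in a black ring, 68 mm in diameter, its top 155 mm above the origin. Origin: centre of the foot's underside.
- can: Bystander: standing drinks can, 66 mm in diameter, 115 mm high. Origin: centre of its underside.
- driver: Bystander: screwdriver lying on the breadboard, to the robot's right.
- screw_tray: Bystander: grey screw tray 100 x 70 x 25 mm, to the robot's left. Origin: centre of its underside.
- post_clamp: Bystander: black clamp 100 x 30 mm with a knob, 57 mm high, to the robot's right. Origin: centre of its underside.
- microphone: Bystander: small microphone on a round foot 60 mm in diameter, 68 mm high, to the robot's right. Origin: centre of its underside.
- board: Dark grey metal breadboard with rows of holes, 600 (x) x 960 (y) x 12 mm thick, fixed on the table (table top z = 0, breadboard top z = 0.012 m); everything stands on it. Origin: centre of its underside.
There are look-alikes about, which are no part of the job. What is shaped like the window_stand but orange is not meant.

How it is judged:
By the outcome, as a careful person would: the job done as asked, in the order asked, and still so for the second after the job is handed in, while the arm keeps its last pose, push and grip.
It also fails if it takes over 38 s, if anything falls off the work surface, if the arm or the gripper's body presses on something with over 40 N, if the wrist force passes 120 N, or if a joint passes its speed limit or range.

ROBOT

A 7-joint arm with a two-finger parallel gripper is mounted at the origin on the work surface. World frame = base frame: x ahead of the robot, y to its left, z up, the work surface at z = 0. Lengths are in m, angles in degrees, forces in N, time in s.
With the tool pointing down it reaches from about 0.425 to 0.875 m from the base axis. Payload 4.7 kg.
Tool frame: the origin (TCP) lies at the very end of the fingers, on their centre line; the grasp point (between the pads) lies 19 mm behind it; z points along the fingers, y is the direction in which the jaws open and shut (so a half turn about z gives the same grasp; the last joint's range is limited). The gripper opens to 87 mm and grips with 3 to 60 N. Pads are 19 mm wide; open, the fingers measure 117 mm over their backs; the gripper's body (75 mm by 190 mm) begins 51 mm behind the grasp point.
Start: joints at [71.969, 18.392, -4.016, 83.108, 1.295, 78.541, -3.26], TCP at [0.21, -0.615, 0.223] pointing down, gripper open.
Joint ranges: [-163.93, 163.93], [-17.29, 119.83], [-79.2, 71.16], [3.27, 140.29], [-89.18, 269.18], [5.43, 117.66], [-154.24, 154.24]. Speed limits (degrees/s): [147.25, 147.25, 180, 180, 180, 180, 180].

INTERFACE

Orientations are given as [roll, pitch, yaw] about the fixed x, y, z axes, in that order (R = Rz(yaw) Ry(pitch) Rx(roll)).
In Python, from cell import monitor, read_camera, camera_info, env, look_for gives the robot as it stands.
- The arm moves only by the tool servo_tool, never from a script. Its argument "commands" is one flat list of numbers, 6 for each row, row after row: the shift along the tool's x, y, z in mm, then the turn, a rotation vector about the tool's x, y, z in degrees. A call has 1 to 10 rows; each row shifts and turns the commanded pose from where the row before left it, along the tool's axes as they then stand; what a row does not reach is not made up. A row lasts 1/10 s, in which the tool goes at most 50 mm and 8.59 degrees, less where a joint would pass 70% of its speed; a pose out of reach is approached as far as the arm can. A call is refused whole if a number of a shift passes 50 or a number of a turn 8.59, either way. A call with a gripper value outside its range is refused whole. "jaw" is the finger opening in mm, from 0 to 87, set as the call begins (left out, the last holds). The fingers move at their own pace and stop on an object; "newtons" is the grip in N (left out, the last holds). Time passes only in rows, so rows that do not move let the fingers close. It gives the time, the measured TCP pose, the force and the opening at its end, in the units of the state.
- monitor.get_obs(): the state, without advancing time (a new reading comes with each control period).
- read_camera(name): name is "scene" or "top"; returns (picture, depth): 480x640x3 uint8, red, green, blue; 480x640 float32, m along the optical axis (not along the pixel's ray), 0 where there is no reading.
- camera_info(name): a dict with "camera_matrix" (3x3 intrinsics, pixels), "R" (3x3) and "t" (3): a world point X has camera coordinates R X + t. Camera axes: x right, y down, z forward; pixel columns grow to the right and rows downward; lengths in m; the calibration is good to about 2 mm. A picture is of the moment at which its call begins. camera_info takes no time and is no camera call.
- env.sign_off(): hands the job in, once; it reports no verdict.
Trained networks look in the newest picture that a camera, given by its name, has taken for a name from the list of things; names that differ only in an ending like _2 or _b are one class to them, and where a whole thing is asked for, a point or a joint stands for the part that bears it (a point fixed in the world has none). Each returns a list of dicts, best first, with "conf" (0 to 1); they miss things now and then, are a little off and sometimes report something else, mostly with a low value. They report only what shows in the picture. A call takes as long as a camera call. They do not tell look-alikes from the thing itself.
- look_for(camera, label): "box" ([left, top, width, height] in pixels, round what is visible of it).
The state is a dict: "time_s": time; "qpos": joint angles; "joint_velocities": joint speeds; "effort": joint torques, N m; "tool_pos": TCP position; "tool_rot": TCP orientation; "force": force on the tool from outside, world axes, zero at the start; "wrist_torque": the same for the moment, N m; "grip_width": finger opening in m.
Only numpy, scipy, OpenCV 4.12 (cv2) and the standard library are available. Lean on these libraries where they do the work, as an engineer would, in place of code of your own. Each camera call takes 0.05 s, during which the arm holds its last target.

## Working session

There is one attempt and no reset: what is moved stays moved. The work goes in short steps, Python scripts to look and compute and a tool call to move; the robot and the scene stay as the last step left them, time stands still between calls to the robot, and variables do not carry over. Pictures are saved under pics/ and viewed, and the job is handed in when it is done.

Besides the shell and the picture viewer there is one more tool, called by a JSON object that holds its "name" and its "arguments", one argument or row to a line. servo_tool: Moves the arm, as the interface text tells. Its arguments: {"type":"object","properties":{"commands":{"type":"array","items":{"type":"number"}},"jaw":{"type":"number"},"newtons":{"type":"number"}},"required":["commands"]}

```bash
ls; mkdir -p pics; cat > h.py <<'E'
import numpy as np,cv2
from cell import monitor, read_camera, camera_info, env, look_for
def save(n,img): cv2.imwrite(n,img[:,:,::-1])
def cloud(name,d):
    c=camera_info(name);K=np.array(c["camera_matrix"]);R=np.array(c["R"]);t=np.array(c["t"])
    v,u=np.mgrid[:480,:640]
    P=np.stack([(u-K[0,2])/K[0,0]*d,(v-K[1,2])/K[1,1]*d,d],-1)
    return (P-t)@R
E
python3 - <<'E'
from h import *
for n in ["scene","top"]:
    im,d=read_camera(n); save(f"pics/{n}0.png",im); np.savez(f"{n}0.npz",im=im,d=d,P=cloud(n,d))
    for l in ["laser","cradle","window","window_stand","blank_screen"]:
        print(n,l,[(r["box"],round(r["conf"],2)) for r in look_for(n,l)[:4]])
    c=camera_info(n);R=np.array(c["R"]);print(-R.T@np.array(c["t"]),R[2])
print(monitor.get_obs())
E
```

```text
pics
scene laser [([251.8, 248.7, 36.1, 39.1], 0.7)]
scene cradle [([246.6, 264.8, 45.5, 39.5], 0.61), ([52.1, 201.7, 464.3, 278.3], 0.21)]
scene window [([398.7, 156.6, 26.2, 37.1], 0.69), ([381.4, 221.8, 31.2, 47.8], 0.63), ([250.8, 250.0, 37.4, 37.8], 0.2)]
scene window_stand [([390.1, 158.4, 28.5, 57.4], 0.75), ([376.1, 226.2, 37.4, 79.4], 0.58), ([118.5, 312.6, 22.1, 47.2], 0.3)]
scene blank_screen [([305.4, 256.0, 37.9, 88.8], 0.62)]
[ 1.50554296 -0.55047377  0.78839157] [-0.70803415  0.4835085  -0.51469133]
top laser [([357.1, 237.6, 19.2, 57.0], 0.88)]
top cradle [([347.6, 250.5, 26.9, 45.5], 0.77), ([485.7, 190.4, 22.4, 32.4], 0.33)]
top window [([104.2, 316.4, 19.9, 40.9], 0.79), ([163.9, 127.3, 399.0, 256.1], 0.73), ([236.6, 169.1, 42.3, 22.6], 0.59)]
top window_stand [([239.7, 171.0, 44.3, 41.1], 0.94), ([346.7, 250.8, 29.3, 43.3], 0.71), ([102.1, 312.6, 44.8, 42.0], 0.65)]
top blank_screen [([336.7, 159.4, 37.5, 45.1], 0.98)]
[0.27799386 0.10245498 1.38097295] [ 0.21982383 -0.02039311 -0.97532641]
{'time_s': 0.6, 'qpos': array([71.96808296, 18.3887439 , -4.01671691, 83.10754489,  1.29473374,
       78.54276246, -3.26026657]), 'joint_velocities': array([ 0.00901358, -0.0481616 , -0.049761  , -0.09256058,  0.01811176,
       -0.0272078 ,  0.14828194]), 'effort': array([-2.78047155e-04, -4.90796721e+01, -4.02626116e-01, -3.12611389e+01,
       -6.37324993e-02,  3.38353822e-02,  1.08519265e-05]), 'tool_pos': array([ 0.20988269, -0.61519287,  0.22262273]), 'tool_rot': array([1.79993928e+02, 2.42540245e-03, 1.88409788e+01]), 'force': array([ 0.97629953,  0.91124532, -0.2143856 ]), 'wrist_torque': array([-0.026067  , -0.0350324 ,  0.02268426]), 'grip_width': 0.0868747551307531}
```

View pics/scene0.png

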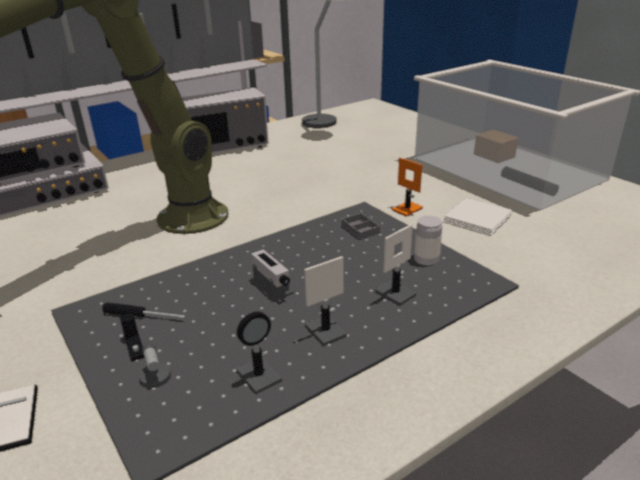

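View pics/top0.png

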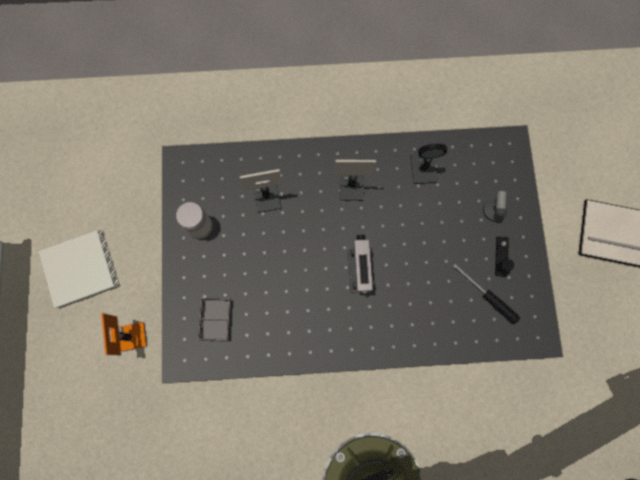

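The scene view shows the real window card at about (397,250), with an orange look-alike at (410,175). The blank card is at (325,282) and the laser at (270,268). In the top view the laser is at (363,265) with its nose at (361,238), and the window card's top edge is at (260,175).

```bash
python3 - <<'E'
from h import *
S=np.load("scene0.npz");T=np.load("top0.npz")
np.set_printoptions(precision=4,suppress=True)
# board check
for n,D in(("scene",S),("top",T)):
    P=D["P"]; m=(abs(P[...,2]-.012)<.02)&(P[...,0]>.3)&(P[...,0]<.8)&(abs(P[...,1])<.4); print(n,"board z",np.median(P[m][:,2]),P[m][:,2].std())
# card in scene
P=S["P"]; im=S["im"].astype(int)
sub=np.zeros((480,640),bool); sub[215:280,375:420]=1
m=sub&(im.min(-1)>120)&(P[...,2]>.08)
cv2.imwrite("pics/c.png",cv2.resize(S["im"][210:310,360:450,::-1],None,fx=6,fy=6,interpolation=0))
Q=P[m]; med=np.median(Q,0); print("card",m.sum(),med,Q.min(0),Q.max(0))
Q=Q[np.linalg.norm(Q-med,axis=1)<.08]
for _ in range(4):
    c=Q.mean(0);w,v=np.linalg.eigh(np.cov((Q-c).T)); n=v[:,0]; r=(Q-c)@n; Q=Q[abs(r)<2.5*r.std()]
n=n*np.sign(n[0]);print("plane",c,n,"yaw",np.degrees(np.arctan2(n[1],n[0])),r.std(),len(Q))
e=np.array([-n[1],n[0],0]);e/=np.linalg.norm(e)
print(np.percentile(Q@e,[0,1,5,95,99,100]),np.percentile(Q[:,2],[0,1,5,95,99,100]))
# top
P=T["P"]
for nm,(a,b,c_,d_),zr in(("laser",(230,305,345,385),(.068,.1)),("cardtop",(150,200,225,300),(.1,.25)),("cardblank",(150,200,325,390),(.1,.25)),):
    m=np.zeros((480,640),bool); m[a:b,c_:d_]=1; m&=(P[...,2]>zr[0])&(P[...,2]<zr[1])
    Q=P[m];print(nm,len(Q),Q.min(0),Q.max(0),np.median(Q,0))
    (cx,cy),(w,h),a=cv2.minAreaRect((Q[:,:2]*1000).astype(np.float32)); print(cx,cy,w,h,a)
    w_,v_=np.linalg.eigh(np.cov(Q[:,:2].T));print("dir",np.degrees(np.arctan2(v_[1,1],v_[0,1])))
cv2.imwrite("pics/l.png",np.hstack([cv2.resize(T["im"][225:305,330:400,::-1],None,fx=5,fy=5,interpolation=0),cv2.resize(T["im"][150:230,225:305,::-1],None,fx=5,fy=5,interpolation=0)]))
E
```

```text
scene board z 0.013046405467525526 0.003811970504188434
top board z 0.012134848517070307 0.003776013243603674
card 133 [0.7055 0.2161 0.1822] [0.607  0.1664 0.0934] [0.7165 0.3718 0.1866]
plane [0.7061 0.2116 0.167 ] [0.9924 0.1231 0.0066] yaw 7.073975110122141 0.0016556269047216224 109
[0.0775 0.0816 0.0848 0.16   0.1659 0.1665] [0.1183 0.1189 0.1217 0.1857 0.1862 0.1866]
laser 827 [ 0.4367 -0.0349  0.0686] [0.5737 0.0092 0.0952] [ 0.5007 -0.0138  0.0876]
505.1629333496094 -11.55911636352539 137.24623107910156 43.74928665161133 1.6515685319900513
dir 179.2708670579243
cardtop 496 [0.6948 0.1657 0.1002] [0.7122 0.2546 0.1936] [0.7031 0.2107 0.1522]
703.6898193359375 210.26820373535156 8.237380981445312 89.590576171875 7.56847620010376
dir 97.29628345637883
cardblank 570 [ 0.712  -0.0516  0.1001] [0.7229 0.0379 0.1964] [ 0.7173 -0.0076  0.1517]
717.1511840820312 -6.832782745361328 89.69762420654297 6.664756774902344 86.79691314697266
dir 86.19758584815276
```

View pics/c.png

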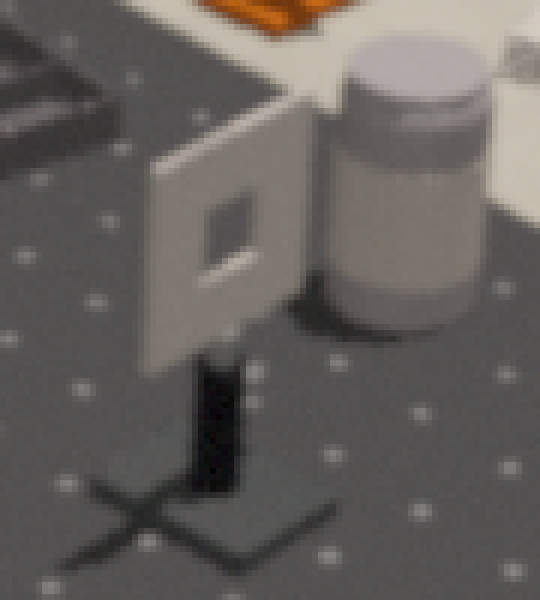

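View pics/l.png

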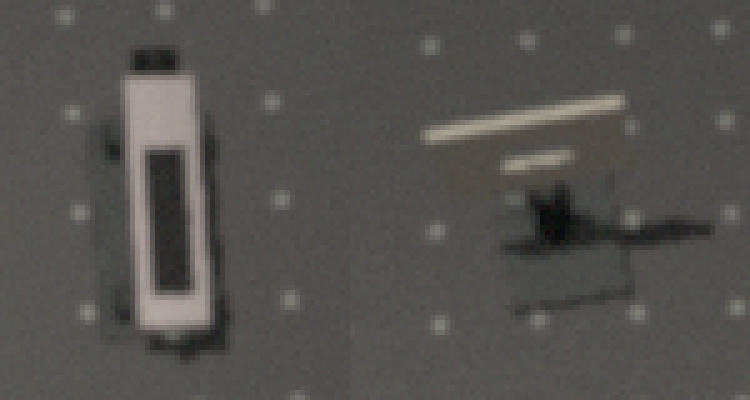

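```bash
cat > fit.py <<'E'
from h import *
from scipy.optimize import least_squares
np.set_printoptions(precision=4,suppress=True)
def proj(n,X):
    c=camera_info(n);K=np.array(c["camera_matrix"]);q=np.atleast_2d(X)@np.array(c["R"]).T+np.array(c["t"]);q=q@K.T;return q[:,:2]/q[:,2:]
def pose(p,L):
    y=p[3];R=np.array([[np.cos(y),-np.sin(y),0],[np.sin(y),np.cos(y),0],[0,0,1]]);return np.asarray(L)@R.T+p[:3]
h,w=.045,.016
back=[[.002,-h,h],[.002,h,h],[.002,-h,-h],[.002,h,-h],[.002,-w,-w],[.002,w,-w],[.002,-w,w],[.002,w,w]]
bpx=np.array([[152,180],[313,108],[140,378],[303,295],[200,286],[257,260],[206,202],[257,188]])/6-.5+[360,210]
topL=[[0,h,h],[0,-h,h],[0,w,-w],[0,-w,-w]]
tpx=np.array([[74,135],[275,101],[151,167],[224,156]])/5-.5+[225,150]
def f(p): return np.r_[(proj("scene",pose(p,back))-bpx).ravel(),(proj("top",pose(p,topL))-tpx).ravel()]
if __name__=="__main__":
    r=least_squares(f,[.705,.21,.145,.12],x_scale=[.01,.01,.01,.1]);print("window",r.x,np.degrees(r.x[3]));print(r.fun.reshape(-1,2))
    r1=least_squares(lambda p:f(p)[:16],r.x,x_scale=[.01,.01,.01,.1]);print("scene only",r1.x)
    r2=least_squares(lambda p:f(p)[16:],r.x,x_scale=[.01,.01,.01,.1]);print("top only",r2.x)
    lt=[[.06,.017,.036],[.06,-.017,.036],[-.06,-.017,.036],[-.06,.017,.036]]
    lpx=np.array([[124,77],[195,74],[210,325],[137,330]])/5-.5+[330,225]
    g=lambda q:(proj("top",pose(np.array([q[0],q[1],.052,q[2]]),lt))-lpx).ravel()
    s=least_squares(g,[.5,-.013,0],x_scale=[.01,.01,.1]);print("laser",s.x,np.degrees(s.x[2]));print(s.fun.reshape(-1,2))
    T=cv2.imread("pics/top0.png");S=cv2.imread("pics/scene0.png")
    T6=cv2.resize(T[225:305,330:400],None,fx=6,fy=6,interpolation=0);S6=cv2.resize(S[210:290,365:425],None,fx=6,fy=6,interpolation=0)
    C6=cv2.resize(T[150:230,225:295],None,fx=6,fy=6,interpolation=0)
    dr=lambda I,px,o:cv2.polylines(I,[np.round((px-o+.5)*6).astype(int)],True,(0,0,255),1)
    dr(T6,proj("top",pose(np.array([s.x[0],s.x[1],.052,s.x[2]]),lt)),[330,225])
    for a in(h,w):
        for xx in (-.002,.002):
            L=[[xx,-a,a],[xx,a,a],[xx,a,-a],[xx,-a,-a]]
            dr(S6,proj("scene",pose(r.x,L)),[365,210]);dr(C6,proj("top",pose(r.x,L)),[225,150])
    cv2.imwrite("pics/f.png",cv2.resize(np.hstack([T6,S6,C6])[:,:],(800,320)) if 0 else np.hstack([S6,C6]));cv2.imwrite("pics/f2.png",T6)
E
python3 fit.py
```

```text
window [0.7058 0.2105 0.1388 0.0933] 5.346046584833057
[[ 0.0058 -0.8823]
 [ 0.4758 -2.0912]
 [ 0.5903  0.3464]
 [-0.1818  0.1538]
 [-0.1413  0.3702]
 [-0.1579 -0.1942]
 [-0.5283  2.2982]
 [ 0.5698 -0.1631]
 [ 0.2929 -0.3066]
 [-0.1743  0.5968]
 [ 0.7481 -0.0115]
 [-0.3646  0.178 ]]
scene only [0.6744 0.2403 0.1132 0.0579]
top only [0.6979 0.2087 0.1624 0.1126]
laser [ 0.5    -0.0131 -0.0241] -1.3809166459548552
[[-0.1107 -0.07  ]
 [ 0.038  -0.0178]
 [ 0.0554  0.2525]
 [ 0.0159 -0.1687]]
```

View pics/f.png

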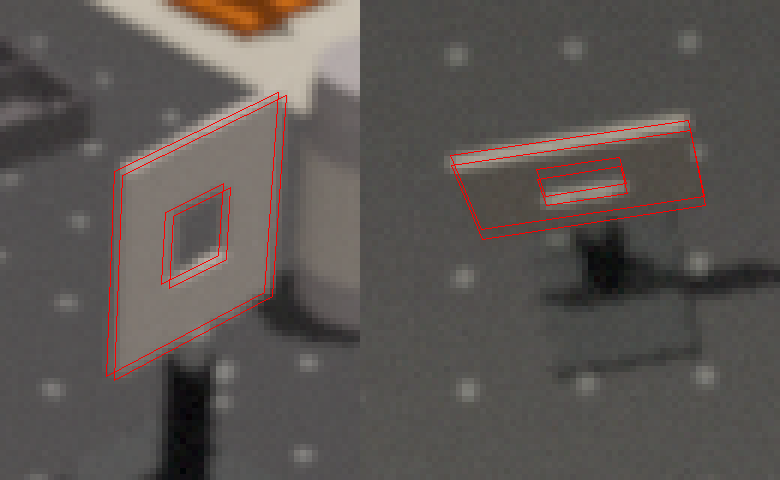

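View pics/f2.png

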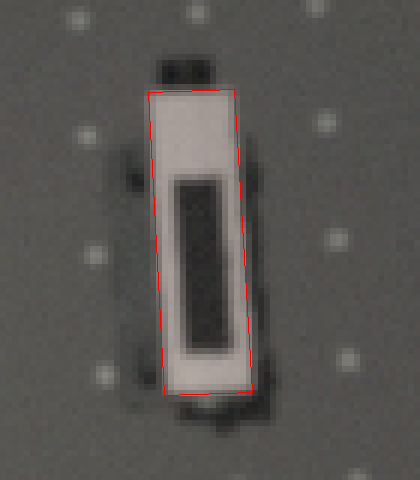

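```bash
cat > ren.py <<'E'
from fit import *
from scipy.optimize import minimize
SS=8
def poly(n,p,L,o,sz):
    px=(proj(n,pose(p,L))-o+.5)*SS-.5
    m=np.zeros((sz[1]*SS,sz[0]*SS),np.float32);cv2.fillConvexPoly(m,np.round(px*16).astype(np.int32),1.,shift=4);return m
x=.002
def quadx(a,xx): return [[xx,-a,a],[xx,a,a],[xx,a,-a],[xx,-a,-a]]
topq=[[-x,-h,h],[-x,h,h],[x,h,h],[x,-h,h]]
led=[[-x,-w,-w],[-x,w,-w],[x,w,-w],[x,-w,-w]]
def layers(n,p,o,sz):
    near,far=(x,-x) if n=="scene" else (-x,x)
    F=poly(n,p,quadx(h,near),o,sz);W=poly(n,p,quadx(w,near),o,sz);Wf=poly(n,p,quadx(w,far),o,sz);Tq=poly(n,p,topq,o,sz);Ld=poly(n,p,led,o,sz)
    Tq=Tq*(1-F); face=F*(1-W); thr=W*Wf; Ldv=W*(1-Wf)*Ld; rest=W*(1-Wf)*(1-Ld)
    obj=np.clip(F+Tq,0,1);bg=1-obj
    # split bg left/right of image centre of card, along with row position
    return [face,Tq,thr,Ldv,rest],bg
def cost(p,n,img,o,sz,full=False):
    Ls,bg=layers(n,p,o,sz)
    dn=lambda m:cv2.resize(m,sz,interpolation=cv2.INTER_AREA)
    c=proj(n,p[:3])[0]-o
    v,u=np.mgrid[:sz[1],:sz[0]]
    A=[dn(l) for l in Ls];b=dn(bg)
    A=[cv2.GaussianBlur(a,(0,0),.6) for a in A];b=cv2.GaussianBlur(b,(0,0),.6)
    l=u<c[0]; t=v<c[1]
    if n=="scene": sec=[l&t,l&~t,~l&t,~l&~t]
    else: sec=[np.ones_like(l)]
    A+= [b*s for s in sec]
    roi=cv2.dilate((dn(1-bg)>0.02).astype(np.uint8),np.ones((5,5)))>0
    if n=="top": roi&=(v<FIXROW-o[1])
    if n=="scene": roi=ROI
    A=np.stack([a[roi] for a in A],1);y=img[roi].astype(float)
    s,*_=np.linalg.lstsq(A,y,rcond=None);r=A@s-y
    r=np.clip(abs(r),0,25)
    return (r**2).mean()
FIXROW=186
if __name__=="__main__":
    S=cv2.cvtColor(cv2.imread("pics/scene0.png"),cv2.COLOR_BGR2GRAY);T=cv2.cvtColor(cv2.imread("pics/top0.png"),cv2.COLOR_BGR2GRAY)
    so,ss=np.array([370,212]),(56,68);to,ts=np.array([230,158]),(60,34)
    Si=S[so[1]:so[1]+ss[1],so[0]:so[0]+ss[0]];Ti=T[to[1]:to[1]+ts[1],to[0]:to[0]+ts[0]]
    p0=np.array([.7045,.2105,.14,.125])
    m=np.zeros((ss[1],ss[0]),np.uint8);cv2.fillConvexPoly(m,cv2.convexHull(np.round(proj("scene",np.vstack([pose(p0,quadx(h,-x)),pose(p0,quadx(h,x))]))-so).astype(np.int32)),1)
    global_roi=cv2.dilate(m,np.ones((9,9)))>0
    import ren; ren.ROI=global_roi; ROI=global_roi
    tm=np.zeros(Ti.shape,bool)
    sc=np.array([.003,.003,.003,.03])
    for nm,fn in (("both",lambda p:cost(p,"scene",Si,so,ss)+cost(p,"top",Ti,to,ts)),("scene",lambda p:cost(p,"scene",Si,so,ss)),("top",lambda p:cost(p,"top",Ti,to,ts))):
        best=None
        for d in ([0,0,0,0],[1,-1,1,-1],[-1,1,-1,1]):
            r=minimize(lambda q:fn(p0+q*sc),np.array(d,float),method="Nelder-Mead",options=dict(initial_simplex=np.array(d)+np.vstack([np.zeros(4),np.eye(4)]),maxiter=250))
            if best is None or r.fun<best.fun:best=r
        p=p0+best.x*sc;print(nm,p,np.degrees(p[3]),best.fun)
        if nm=="both":
            np.save("win.npy",p)
            S6=cv2.resize(cv2.imread("pics/scene0.png")[210:290,365:425],None,fx=6,fy=6,interpolation=0)
            C6=cv2.resize(cv2.imread("pics/top0.png")[150:230,225:295],None,fx=6,fy=6,interpolation=0)
            dr=lambda I,px,o:cv2.polylines(I,[np.round((px-o+.5)*6).astype(int)],True,(0,0,255),1)
            for a in(h,w):
                for xx in (-x,x):
                    L=quadx(a,xx);dr(S6,proj("scene",pose(p,L)),[365,210]);dr(C6,proj("top",pose(p,L)),[225,150])
            cv2.imwrite("pics/g.png",np.hstack([S6,C6]))
E
python3 ren.py
```

```text
Traceback (most recent call last):
  File "ren.py", line 50, in <module>
    r=minimize(lambda q:fn(p0+q*sc),np.array(d,float),method="Nelder-Mead",options=dict(initial_simplex=np.array(d)+np.vstack([np.zeros(4),np.eye(4)]),maxiter=250))
  File "ren.py", line 50, in <lambda>
    r=minimize(lambda q:fn(p0+q*sc),np.array(d,float),method="Nelder-Mead",options=dict(initial_simplex=np.array(d)+np.vstack([np.zeros(4),np.eye(4)]),maxiter=250))
                        ~~^^^^^^^^^
  File "ren.py", line 47, in <lambda>
    for nm,fn in (("both",lambda p:cost(p,"scene",Si,so,ss)+cost(p,"top",Ti,to,ts)),("scene",lambda p:cost(p,"scene",Si,so,ss)),("top",lambda p:cost(p,"top",Ti,to,ts))):
                                                            ~~~~^^^^^^^^^^^^^^^^^^
  File "ren.py", line 19, in cost
    Ls,bg=layers(n,p,o,sz)
          ~~~~~~^^^^^^^^^^
  File "ren.py", line 13, in layers
    F=poly(n,p,quadx(h,near),o,sz);W=poly(n,p,quadx(w,near),o,sz);Wf=poly(n,p,quadx(w,far),o,sz);Tq=poly(n,p,topq,o,sz);Ld=poly(n,p,led,o,sz)
                                                                                                    ~~~~^^^^^^^^^^^^^^^
  File "ren.py", line 5, in poly
    px=(proj(n,pose(p,L))-o+.5)*SS-.5
        ~~~~^^^^^^^^^^^^^
  File "fit.py", line 5, in proj
    c=camera_info(n);K=np.array(c["camera_matrix"]);q=np.atleast_2d(X)@np.array(c["R"]).T+np.array(c["t"]);q=q@K.T;return q[:,:2]/q[:,2:]
ValueError: time passes only in moves, steps and waits
```

```bash
ls pics
```

```text
c.png
f.png
f2.png
l.png
scene0.png
top0.png
```

```bash
sed -i 's/^def proj(n,X):/import functools\ncamera_info=functools.lru_cache(None)(camera_info)\ndef proj(n,X):/' fit.py
sed -i 's/^    if n=="top": roi.*/    if n=="top": roi=TROI/; s/^    tm=.*/    ren.TROI=TROI=np.ones(Ti.shape,bool); TROI[28:]=False; TROI[:,:8]=False; TROI[:,-8:]=False/' ren.py
time python3 ren.py
```

```text
both [0.7055 0.2111 0.1398 0.1225] 7.021227407131424 159.92584452953423
scene [0.7027 0.2136 0.1376 0.1138] 6.519588772333816 114.40143873025804
top [0.7048 0.2109 0.1415 0.1268] 7.265761345106304 44.16539202031857
real	0m28.136s
user	0m37.487s
sys	0m13.510s
```

View pics/g.png

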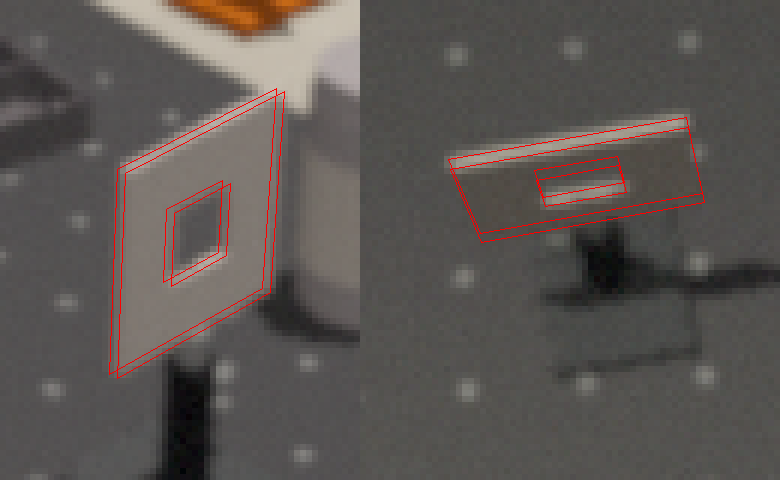

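The rendered fit matches in both views. It puts the window at about (0.705, 0.211, 0.140) with yaw 7.1°, and the laser at (0.500, -0.013) with yaw -1.4°. Next I work out the approach.

```bash
cat > plan.py <<'E'
import sys
from h import *
from scipy.spatial.transform import Rotation as Ro
def plan(pos,yaw,n):
    o=monitor.get_obs();p=np.array(o["tool_pos"]);R=Ro.from_euler("xyz",o["tool_rot"],degrees=True)
    G=Ro.from_euler("xyz",[180,0,yaw],degrees=True)
    w=(R.inv()*G).as_rotvec(degrees=True)/n; d=(np.array(pos)-p)/n*1000
    out=[]
    for i in range(n):
        Ri=R*Ro.from_rotvec(w*i,degrees=True);out.append(np.r_[Ri.inv().apply(d),w])
    print("t",o["time_s"],"p",p,"rot",o["tool_rot"],"grip",o["grip_width"],"F",o["force"])
    for r in out: print(", ".join("%.1f"%v for v in r))
if __name__=="__main__":
    a=list(map(float,sys.argv[1:])); plan(a[:3],a[3],int(a[4]))
E
python3 plan.py .5 -.013 .16 -1.4 20
```

```text
t 0.6 p [ 0.20988269 -0.61519287  0.22262273] rot [1.79993928e+02 2.42540245e-03 1.88409788e+01] grip 0.0868747551307531 F [ 0.97629953  0.91124532 -0.2143856 ]
23.5, -23.8, 3.1, 0.0, 0.0, 1.0
23.0, -24.2, 3.1, 0.0, 0.0, 1.0
22.6, -24.6, 3.1, 0.0, 0.0, 1.0
22.2, -25.0, 3.1, 0.0, 0.0, 1.0
21.7, -25.4, 3.1, 0.0, 0.0, 1.0
21.3, -25.8, 3.1, 0.0, 0.0, 1.0
20.8, -26.2, 3.1, 0.0, 0.0, 1.0
20.3, -26.5, 3.1, 0.0, 0.0, 1.0
19.9, -26.9, 3.1, 0.0, 0.0, 1.0
19.4, -27.2, 3.1, 0.0, 0.0, 1.0
18.9, -27.6, 3.1, 0.0, 0.0, 1.0
18.4, -27.9, 3.1, 0.0, 0.0, 1.0
17.9, -28.2, 3.1, 0.0, 0.0, 1.0
17.4, -28.5, 3.1, 0.0, 0.0, 1.0
16.9, -28.8, 3.1, 0.0, 0.0, 1.0
16.4, -29.1, 3.1, 0.0, 0.0, 1.0
15.9, -29.4, 3.1, 0.0, 0.0, 1.0
15.4, -29.7, 3.1, 0.0, 0.0, 1.0
14.8, -29.9, 3.1, 0.0, 0.0, 1.0
14.3, -30.2, 3.1, 0.0, 0.0, 1.0
```

{"name": "servo_tool", "arguments": {
  "commands": [23.5, -23.8, 0, 0, 0, 1, 23, -24.2, 0, 0, 0, 1, 22.6, -24.6, 0, 0, 0, 1, 22.2, -25, 0, 0, 0, 1, 21.7, -25.4, 0, 0, 0, 1, 21.3, -25.8, 0, 0, 0, 1, 20.8, -26.2, 0, 0, 0, 1, 20.3, -26.5, 0, 0, 0, 1, 19.9, -26.9, 0, 0, 0, 1, 19.4, -27.2, 0, 0, 0, 1],
  "jaw": 87
}}

```text
time_s: 1.6
tool_pos: [0.3553, -0.3127, 0.2228]
tool_rot: [180.0, -0.0, 8.8]
force: [0.3, 0.0, 0.0]
grip_width: 0.0871
```

{"name": "servo_tool", "arguments": {
  "commands": [18.9, -27.6, 3, 0, 0, 1, 18.4, -27.9, 6, 0, 0, 1, 17.9, -28.2, 6, 0, 0, 1, 17.4, -28.5, 6, 0, 0, 1, 16.9, -28.8, 6, 0, 0, 1, 16.4, -29.1, 6, 0, 0, 1, 15.9, -29.4, 6, 0, 0, 1, 15.4, -29.7, 6, 0, 0, 1, 14.8, -29.9, 6, 0, 0, 1, 14.3, -30.2, 6, 0, 0, 1]
}}

```text
time_s: 2.6
tool_pos: [0.4994, -0.0114, 0.1657]
tool_rot: [180.0, -0.0, -1.2]
force: [0.2, -0.6, -0.1]
grip_width: 0.0867
```

{"name": "servo_tool", "arguments": {
  "commands": [0, 0, 0, 0, 0, 0, 0, 0, 0, 0, 0, 0, 0, 0, 0, 0, 0, 0]
}}

```text
time_s: 2.9
tool_pos: [0.4987, -0.0138, 0.1656]
tool_rot: [179.9, 0.0, -1.2]
force: [0.8, 0.3, 1.1]
grip_width: 0.0868
```

```bash
python3 plan.py .5 -.013 .052 -1.4 8; python3 - <<'E'
from h import *
im,d=read_camera("top");save("pics/top1.png",im);print(look_for("top","laser")[:2])
im,d=read_camera("scene");save("pics/scene1.png",im)
E
```

```text
t 2.9 p [ 0.49868893 -0.01378815  0.1656439 ] rot [ 1.79948028e+02  2.34490861e-03 -1.23725247e+00] grip 0.08683774366982122 F [0.75296853 0.26960588 1.14996452]
0.2, -0.1, 14.2, 0.0, 0.0, 0.0
0.2, -0.1, 14.2, 0.0, 0.0, 0.0
0.2, -0.1, 14.2, 0.0, 0.0, 0.0
0.2, -0.1, 14.2, 0.0, 0.0, 0.0
0.2, -0.1, 14.2, 0.0, 0.0, 0.0
0.2, -0.1, 14.2, 0.0, 0.0, 0.0
0.2, -0.1, 14.2, 0.0, 0.0, 0.0
0.2, -0.1, 14.2, 0.0, 0.0, 0.0
[{'box': [357.7, 265.4, 16.5, 28.4], 'conf': 0.87}]
```

View pics/scene1.png

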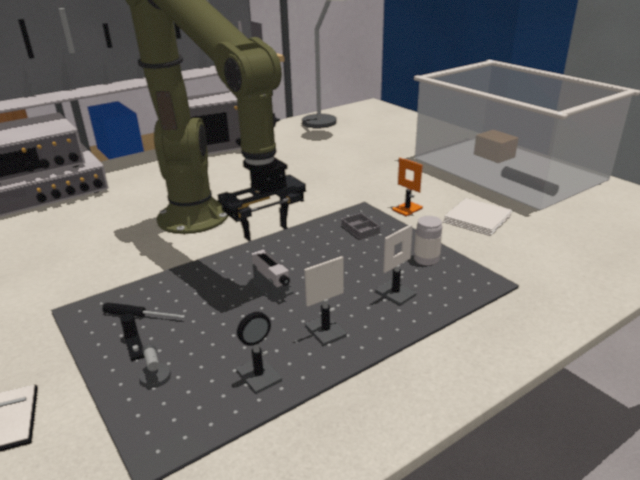

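The gripper is straddling the laser (about (270,268)) from above, so I descend and close at 15 N first, then grip harder.

{"name": "servo_tool", "arguments": {
  "commands": [0.2, -0.1, 14.2, 0, 0, 0, 0.2, -0.1, 14.2, 0, 0, 0, 0.2, -0.1, 14.2, 0, 0, 0, 0.2, -0.1, 14.2, 0, 0, 0, 0.2, -0.1, 14.2, 0, 0, 0, 0.2, -0.1, 14.2, 0, 0, 0, 0.2, -0.1, 14.2, 0, 0, 0, 0, 0, 14.2, 0, 0, 0, 0, 0, 0, 0, 0, 0, 0, 0, 0, 0, 0, 0]
}}

```text
time_s: 4.05
tool_pos: [0.5002, -0.0118, 0.0517]
tool_rot: [-180.0, 0.0, -1.1]
force: [0.5, -0.7, 0.9]
grip_width: 0.0872
```

{"name": "servo_tool", "arguments": {
  "commands": [0, 0, 0, 0, 0, 0, 0, 0, 0, 0, 0, 0, 0, 0, 0, 0, 0, 0, 0, 0, 0, 0, 0, 0, 0, 0, 0, 0, 0, 0, 0, 0, 0, 0, 0, 0, 0, 0, 0, 0, 0, 0, 0, 0, 0, 0, 0, 0],
  "jaw": 20,
  "newtons": 15
}}

```text
time_s: 4.85
tool_pos: [0.5003, -0.0119, 0.0519]
tool_rot: [180.0, 0.0, -1.2]
force: [-0.6, 0.0, 1.4]
grip_width: 0.0337
```

{"name": "servo_tool", "arguments": {
  "commands": [0, 0, 0, 0, 0, 0, 0, 0, 0, 0, 0, 0, 0, 0, 0, 0, 0, 0],
  "newtons": 35
}}

```text
time_s: 5.15
tool_pos: [0.5003, -0.0119, 0.0519]
tool_rot: [180.0, 0.0, -1.2]
force: [-0.5, -0.5, 0.9]
grip_width: 0.0337
```

{"name": "servo_tool", "arguments": {
  "commands": [0, 0, -3, 0, 0, 0, 0, 0, -6, 0, 0, 0, 0, 0, -9, 0, 0, 0, 0, 0, -11, 0, 0, 0, 0, 0, -11, 0, 0, 0, 0, 0, -11, 0, 0, 0, 0, 0, -9, 0, 0, 0, 0, 0, -6, 0, 0, 0, 0, 0, -4, 0, 0, 0, 0, 0, 0, 0, 0, 0]
}}

```text
time_s: 6.15
tool_pos: [0.5005, -0.012, 0.1224]
tool_rot: [180.0, -0.0, -1.2]
force: [-0.1, -0.2, -2.0]
grip_width: 0.0338
```

{"name": "servo_tool", "arguments": {
  "commands": [0, 0, 0, 0, 0, 0, 0, 0, 0, 0, 0, 0]
}}

```text
time_s: 6.35
tool_pos: [0.4999, -0.0119, 0.1214]
tool_rot: [-180.0, 0.1, -1.2]
force: [-0.3, 0.2, -1.8]
grip_width: 0.0337
```

```bash
python3 plan.py .5296 .1895 .122 7.1 14; python3 - <<'E'
from h import *
im,d=read_camera("top");im2,d2=read_camera("scene");save("pics/b2.png",np.vstack([cv2.resize(im[215:315,320:420],None,fx=5,fy=5,interpolation=0)[:300],cv2.resize(im2[180:310,200:300],(500,300))]))
E
```

```text
t 6.35 p [ 0.49988751 -0.01185946  0.12139958] rot [-1.79992802e+02  5.83857329e-02 -1.15624863e+00] grip 0.03372141075990069 F [-0.32584443  0.22899693 -1.7971121 ]
1.8, -14.4, -0.0, -0.0, 0.0, -0.6
2.0, -14.4, -0.0, -0.0, 0.0, -0.6
2.1, -14.4, -0.0, -0.0, 0.0, -0.6
2.3, -14.4, -0.0, -0.0, 0.0, -0.6
2.4, -14.3, -0.0, -0.0, 0.0, -0.6
2.6, -14.3, -0.0, -0.0, 0.0, -0.6
2.7, -14.3, -0.0, -0.0, 0.0, -0.6
2.9, -14.3, -0.0, -0.0, 0.0, -0.6
3.0, -14.2, -0.0, -0.0, 0.0, -0.6
3.2, -14.2, -0.0, -0.0, 0.0, -0.6
3.3, -14.2, -0.0, -0.0, 0.0, -0.6
3.4, -14.1, -0.0, -0.0, 0.0, -0.6
3.6, -14.1, -0.0, -0.0, 0.0, -0.6
3.7, -14.0, -0.0, -0.0, 0.0, -0.6
```

View pics/b2.png

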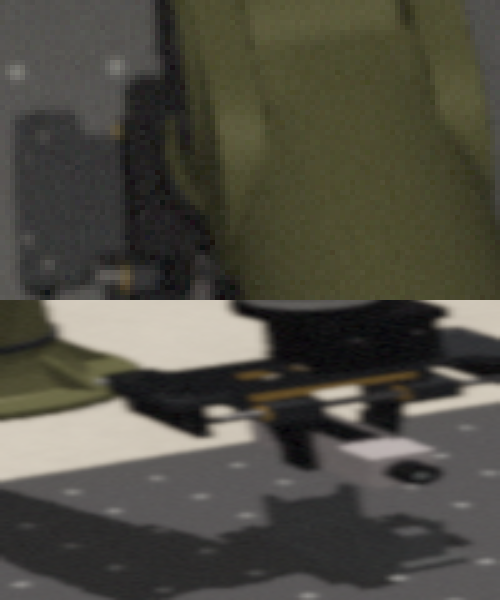

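The laser is held level and clear of the cradle. I move across next.

{"name": "servo_tool", "arguments": {
  "commands": [1, -7, 0, 0, 0, -0.3, 2, -14.4, 0, 0, 0, -0.6, 2.1, -14.4, 0, 0, 0, -0.6, 2.2, -14.4, 0, 0, 0, -0.6, 2.3, -14.4, 0, 0, 0, -0.6, 2.5, -14.3, 0, 0, 0, -0.6, 2.6, -14.3, 0, 0, 0, -0.6, 2.8, -14.3, 0, 0, 0, -0.6, 2.9, -14.3, 0, 0, 0, -0.6, 3.1, -14.2, 0, 0, 0, -0.6]
}}

```text
time_s: 7.45
tool_pos: [0.5206, 0.1259, 0.1219]
tool_rot: [180.0, 0.0, 4.6]
force: [-0.7, -0.8, -2.0]
grip_width: 0.0336
```

{"name": "servo_tool", "arguments": {
  "commands": [3.2, -14.2, 0, 0, 0, -0.6, 3.4, -14.2, 0, 0, 0, -0.6, 3.5, -14.1, 0, 0, 0, -0.6, 3.6, -14.1, 0, 0, 0, -0.6, 1.8, -7, 0, 0, 0, -0.3, 0, 0, 0, 0, 0, 0, 0, 0, 0, 0, 0, 0]
}}

```text
time_s: 8.15
tool_pos: [0.5297, 0.1891, 0.1217]
tool_rot: [180.0, 0.0, 7.2]
force: [-0.5, -0.2, -2.0]
grip_width: 0.034
```

```bash
python3 plan.py .5296 .1895 .122 7.1 2; python3 - <<'E'
from h import *
im,d=read_camera("top");im2,d2=read_camera("scene");save("pics/top3.png",im);save("pics/scene3.png",im2)
np.savez("s3.npz",im=im2,d=d2,P=cloud("scene",d2));np.savez("t3.npz",im=im,d=d,P=cloud("top",d))
for n in("top","scene"):
  for l in("laser","window","laser_nose"): print(n,l,[(r["box"],round(r["conf"],2)) for r in look_for(n,l)[:3]])
save("pics/b3.png",cv2.resize(im2[180:310,280:440],None,fx=5,fy=4.6,interpolation=0))
E
```

```text
t 8.15 p [0.52966233 0.18905087 0.12173271] rot [1.79959703e+02 2.71638452e-02 7.23208363e+00] grip 0.03401389715192907 F [-0.4859871  -0.18487847 -1.97939732]
-0.0, -0.2, -0.1, 0.0, 0.0, 0.1
-0.0, -0.2, -0.1, 0.0, 0.0, 0.1
top laser [([197.6, 293.4, 35.8, 49.1], 0.46)]
top window [([238.1, 171.1, 43.0, 19.4], 0.92), ([104.0, 313.2, 16.0, 42.8], 0.66), ([411.5, 141.7, 34.5, 41.5], 0.45)]
top laser_nose [([238.0, 173.7, 40.9, 15.1], 0.65)]
scene laser [([321.3, 211.4, 46.0, 28.7], 0.83), ([305.9, 257.5, 39.3, 88.1], 0.52)]
scene window [([383.4, 223.2, 30.8, 46.5], 0.88), ([322.0, 212.7, 43.6, 27.9], 0.71), ([396.9, 159.6, 28.8, 36.1], 0.57)]
scene laser_nose [([323.5, 212.4, 41.6, 27.6], 0.81)]
```

View pics/b3.png

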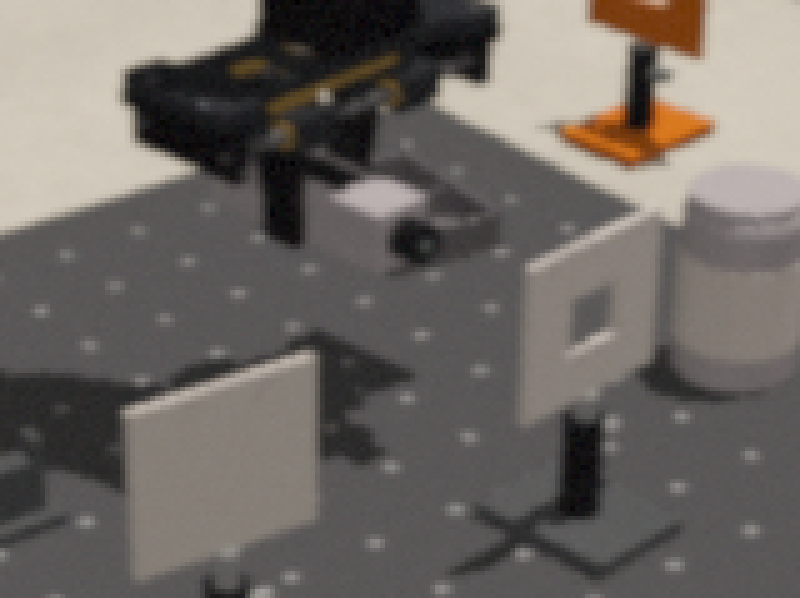

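View pics/top3.png

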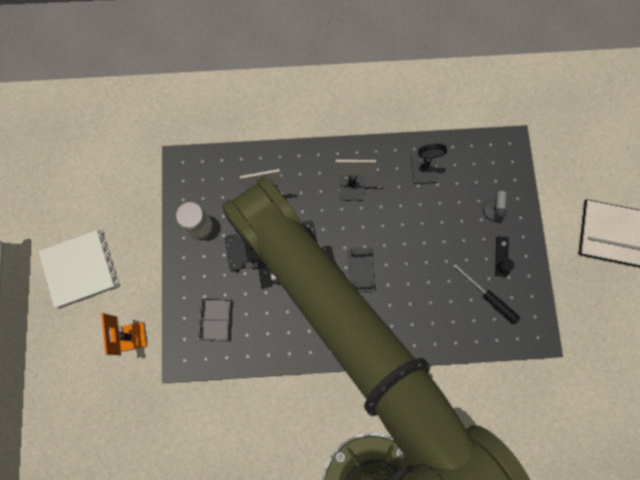

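The laser is held in front of the card; its nose is at about (364,233) in the scene view. The top view is blocked by the arm. I check the modelled laser pose and the beam's crossing of the card against the scene picture.

```bash
python3 - <<'E'
from fit import *
def chk():
    p=np.array([.5297,.1891,.122,np.radians(7.2)]);win=np.array([.7053,.2110,.1403,np.radians(7.1)])
    I=cv2.resize(cv2.imread("pics/scene3.png")[200:280,310:425],None,fx=6.9,fy=6.9,interpolation=0)
    dr=lambda L,p,c:cv2.polylines(I,[np.round((proj("scene",pose(p,L))-[310,200]+.5)*6.9).astype(int)],True,c,1)
    dr([[.06,.017,.036],[.06,-.017,.036],[.06,-.017,0],[.06,.017,0]],p,(0,0,255))
    dr([[.06,.017,.036],[.06,-.017,.036],[-.06,-.017,.036],[-.06,.017,.036]],p,(0,0,255))
    a=np.linspace(0,6.28,30);dr(np.c_[0*a+.075,.011*np.cos(a),.018+.011*np.sin(a)],p,(0,255,0))
    for q in(h,w): dr([[.002,-q,q],[.002,q,q],[.002,q,-q],[.002,-q,-q]],win,(255,0,0))
    cv2.imwrite("pics/o3.png",I)
    n=pose(p,[[.075,0,.018]])[0];d=np.array([np.cos(p[3]),np.sin(p[3]),0]);N=np.array([np.cos(win[3]),np.sin(win[3]),0])
    s=((win[:3]-n)@N)/(d@N);print("dist to card mid",s,"miss",n+s*d-win[:3])
    P=np.load("s3.npz")["P"];im=np.load("s3.npz")["im"]
    for u,v in((352,218),(356,221),(350,228),(364,233),(362,218)): print(u,v,P[v,u],im[v,u])
chk()
E
```

```text
dist to card mid 0.10196063015969309 miss [-0.      0.0003 -0.0003]
352 218 [0.5559 0.1964 0.1612] [87 83 81]
356 221 [0.5723 0.1959 0.1599] [188 179 178]
350 228 [0.5729 0.1771 0.147 ] [99 94 93]
364 233 [0.6063 0.1936 0.1422] [57 60 59]
362 218 [0.3683 0.3818 0.0253] [59 56 57]
```

View pics/o3.png

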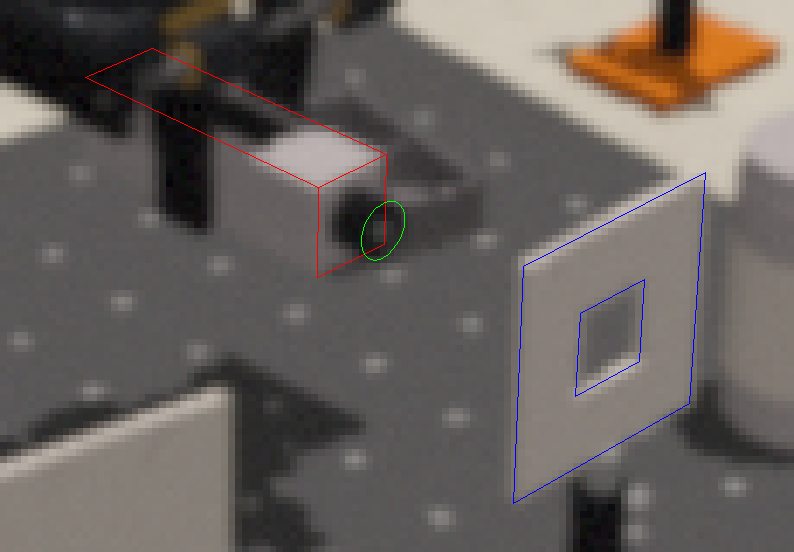

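```bash
python3 - <<'E'
import cv2,numpy as np
I=cv2.imread("pics/scene3.png")[205:250,325:380]
I=np.clip(I.astype(float)*1.2,0,255).astype(np.uint8)
cv2.imwrite("pics/z3.png",cv2.resize(I,None,fx=12,fy=12,interpolation=cv2.INTER_CUBIC))
E
```

```text
(no output)
```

View pics/z3.png

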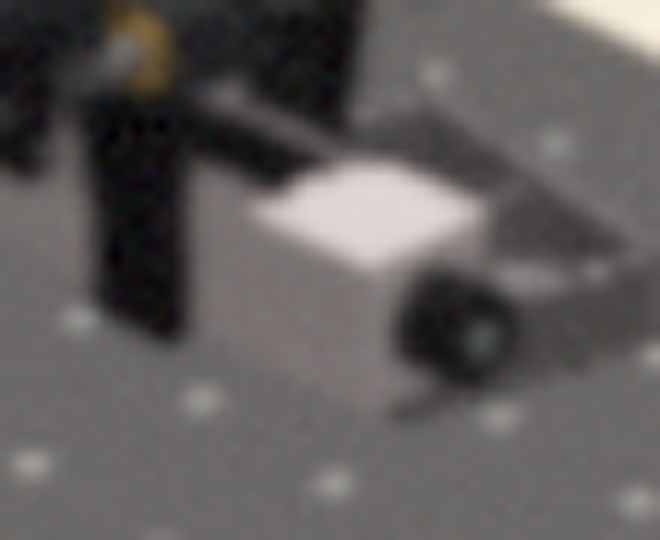

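```bash
python3 - <<'E'
from fit import *
from scipy.spatial.transform import Rotation as Ro
p=np.array([.5297,.1891,.122,np.radians(7.2)])
L=np.array([[.06,-.017,.036],[.06,.017,.036],[.06,-.017,0],[.075,0,.018]])
Z=np.array([[372,270],[487,208],[372,415],[482,335]])/12-.5+[325,205]
m=proj("scene",pose(p,L));print(m,Z,m-Z)
f=lambda q:(proj("scene",pose(np.r_[p[:3]+q,p[3]],L))-Z).ravel()
r=least_squares(f,[0,0,0],x_scale=.01);print("shift",r.x,r.fun)
for d in np.eye(3)*.002: print(d,proj("scene",pose(np.r_[p[:3]+d,p[3]],L[3:]))-m[3])
# bottom edge slope & top edge slope vs yaw/pitch
z=lambda X:(proj("scene",X)-[325,205]+.5)*12
for yaw in(4,7.2,10):
  for pit in(-4,0,4):
    R=Ro.from_euler("zy",[yaw,pit],degrees=True)
    e=z(R.apply([[.06,-.017,0],[0,-.017,0],[.06,-.017,.036],[0.0,-.017,.036]])+p[:3]);s=e[0]-e[1];t=e[2]-e[3];print(yaw,pit,"slope bottom",s[1]/s[0],"top",t[1]/t[0],"front edge", )
E
```

```text
[[355.6378 226.559 ]
 [365.459  221.8615]
 [355.5071 239.626 ]
 [364.9688 232.8609]] [[355.5    227.    ]
 [365.0833 221.8333]
 [355.5    239.0833]
 [364.6667 232.4167]] [[ 0.1378 -0.441 ]
 [ 0.3756  0.0282]
 [ 0.0071  0.5426]
 [ 0.3022  0.4443]]
shift [-0.0364  0.029  -0.025 ] [ 0.1115 -0.4446 -0.0205  0.2017 -0.0139  0.0462 -0.0782  0.2014]
[0.002 0.    0.   ] [[0.5261 0.3183]]
[0.    0.002 0.   ] [[ 0.6446 -0.2457]]
[0.    0.    0.002] [[ 0.0145 -0.7267]]
4 -4 slope bottom 0.45670446042479773 top 0.43153986390020066 front edge
4 0 slope bottom 0.5501753485403107 top 0.5264606430188793 front edge
4 4 slope bottom 0.6431071027004773 top 0.6207461770608104 front edge
7.2 -4 slope bottom 0.40335595411953196 top 0.380660810445958 front edge
7.2 0 slope bottom 0.49094577385461163 top 0.4696477500677954 front edge
7.2 4 slope bottom 0.5777925956800013 top 0.5578218010780622 front edge
10 -4 slope bottom 0.3615396861215678 top 0.34079045917268347 front edge
10 0 slope bottom 0.4445025889069166 top 0.42510140291444853 front edge
10 4 slope bottom 0.5265854194706114 top 0.5084806245229807 front edge
```

The laser's corners agree with the model to about 0.5 px. I let it settle, then do a final check and hand in.

{"name": "servo_tool", "arguments": {
  "commands": [0, 0, 0, 0, 0, 0, 0, 0, 0, 0, 0, 0, 0, 0, 0, 0, 0, 0, 0, 0, 0, 0, 0, 0, 0, 0, 0, 0, 0, 0]
}}

```text
time_s: 9.05
tool_pos: [0.5297, 0.1895, 0.1219]
tool_rot: [180.0, 0.0, 7.2]
force: [-0.6, -1.0, -1.7]
grip_width: 0.0335
```

```bash
python3 - <<'E'
from h import *
o=monitor.get_obs();print(o["time_s"],o["tool_pos"],o["tool_rot"],o["grip_width"],abs(o["joint_velocities"]).max())
im,d=read_camera("scene");a=np.load("s3.npz")["im"].astype(int)
print("laser/card px change",abs(im.astype(int)-a)[205:300,320:420].mean(), abs(im.astype(int)-a)[400:,300:].mean())
print(env.sign_off())
E
```

```text
9.05 [0.52969024 0.18947363 0.12190793] [1.79993924e+02 8.85619022e-04 7.23952992e+00] 0.03354762981689888 0.10885297524435032
laser/card px change 1.626140350877193 1.0118504901960785
the job is handed in; nothing more can be done
None
```

I gripped the laser across its middle at 35 N, lifted it straight up about 70 mm out of the cradle, and carried it level to the window card. I handed in at about 9 s of the 38 s, still holding it. The sign-off gives no verdict.

- **Aim:** By the model, the beam runs 0.3 mm from the window centre in each direction, and the yaw is 7.2° against the card's 7.1°. The nose is about 10 cm in front of the card.
- **Laser position:** The laser corners in the scene picture agreed with the model to about 0.5 px (1–2 mm). The top camera could not confirm the final pose because the arm blocked its view.
- **Stillness:** The last two scene pictures showed no change beyond noise around the laser and card, and the arm was at rest.
- **Disagreements:**
  - The two cameras, fitted separately, put the window at 0.138 m and 0.142 m high, with 2–3 mm between them sideways. I used about 0.140 m.
  - The laser's lower edge looked shallower than the model (slope 0.40 against 0.49). That would mean several degrees of pitch, but the edge is partly hidden by the finger. The clearer upper edge agreed with level (0.48 against 0.47).

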